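# Weigh the piston hemmed in at the back of the kit tray

### The arm

A 7-joint arm with a two-finger parallel gripper is mounted at the origin on the work surface. World frame = base frame: x ahead of the robot, y to its left, z up, the work surface at z = 0. Lengths are in mm, angles in rad, forces in N, time in s.
With the tool pointing down it reaches from about 375 to 925 mm from the base axis. Payload 3.1 kg.
Tool frame: the origin (TCP) lies at the very end of the fingers, on their centre line; the grasp point (between the pads) lies 19 mm behind it; z points along the fingers, y is the line along which they close (so a half turn about z gives the same grasp; the last joint's range is limited). The gripper opens to 85 mm and grips with 20 to 120 N. Pads are 22 mm wide; open, the fingers measure 114 mm over their backs; the gripper's body (76 mm by 85 mm) begins 54 mm behind the grasp point. The pads swing forward as they close: fully open they stand 13 mm farther back than shut.
Start: joints at [-1.198, 0.383, 0.044, 1.598, -0.018, 1.161, -0.05], TCP at [294.819, 579.297, 231.269] pointing down, gripper open.
Joint ranges: [-2.61, 2.61], [-0.41, 2.15], [-1.48, 1.57], [0, 2.5], [-1.57, 4.71], [0.05, 1.97], [-2.85, 2.85]. Speed limits (rad/s): [2.79, 2.79, 3.14, 3.14, 3.14, 3.14, 3.14].

### API

Orientations are given as a unit quaternion [x, y, z, w].
In Python, from station import manip, vision gives the robot as it stands.
- The arm moves only by the shell command python3 -m inch 'ROWS' [OPENING] [FORCE]. ROWS is JSON, one flat list of numbers, 6 for each row, row after row: the shift along the tool's x, y, z in mm, then the turn, a rotation vector about the tool's x, y, z in rad. A call has 1 to 5 rows; each row shifts and turns the commanded pose from where the row before left it, along the tool's axes as they then stand; what a row does not reach is not made up. A row lasts 1/8 s, in which the tool goes at most 62.5 mm and 10.7 degrees, less where a joint would pass 70% of its speed; a pose out of reach is approached as far as the arm can. A call with a gripper value outside its range is refused whole. OPENING is the opening in per cent of the stroke, from 0 (shut) to 100 (fully open), set as the call begins (- or left out, the last holds). The fingers move at their own pace and stop on an object; FORCE is the grip in N (left out, the last holds). Time passes only in rows, so rows that do not move let the fingers close. It gives the time, the measured TCP pose, the force, the opening and the grip force at its end, in the units of the state.
- manip.observe(): the state, without advancing time (a new reading comes with each control period).
- vision.get_image(name): name is "side" or "top" or "wrist"; returns (picture, depth): 420x560x3 uint8, red, green, blue; 420x560 float32, mm along the optical axis (not along the pixel's ray), 0 where there is no reading.
- vision.camera_params(name): a dict with "camera_matrix" (3x3 intrinsics, pixels), "D" ([k1, k2, p1, p2, k3] as OpenCV has them; the pictures are not rectified), "R" (3x3) and "t" (3): a world point X has camera coordinates R X + t. Camera axes: x right, y down, z forward; pixel columns grow to the right and rows downward; lengths in mm; the calibration is good to about 2 mm. A picture is of the moment at which its call begins: read the wrist's pose just before it. camera_params takes no time and is no camera call; for the wrist camera it gives the pose at the moment of the call.
- manip.close_job(): hands the job in; it is judged then, once.
The state is a dict: "t": time; "qpos": joint angles; "qd": joint speeds; "effort": joint torques, N m; "tool_pos": TCP position; "orientation": TCP orientation; "force": force on the tool from outside, world axes, zero at the start; "wrist_torque": the same for the moment, N m; "finger_gap": opening from 0.0 (shut) to 1.0 (fully open); "finger_force": force on a finger pad.
Only numpy, scipy, OpenCV 4.12 (cv2) and the standard library are available. Lean on these libraries where they do the work, as an engineer would, in place of code of your own. Each camera call takes 0.05 s, during which the arm holds its last target. There are 200 camera calls.

### The job

The piston standing in the middle of the kit tray's back row has to be weighed, but the carburettor, the cylinder liner and the starter motor crowd it in: first lift these three out and stand them together on the rubber mat, then take the piston to the middle of the scale's pan and leave it there, crown up. With the piston on the scale, put each of the three back upright in the tray on the spot where it stood, so that the kit stays in its order. Set everything down gently, let nothing drop or tip over, and leave the bearing, the gear and the wrench where they lie.

Things in the scene. Friction and masses are not known exactly. Their poses are not given: they have to be found in the camera images.
- tray: Fixed shallow plywood tray 178 (x) x 232 (y) x 12 mm, rim 8 mm, floor 6 mm above the bench with six squares of 70 x 62 mm. Origin: centre of its underside. Square centres: x = +35 (back row), -35; y = -62, 0, 62 mm. Piston: back middle; carburettor, liner, starter: left, right and in front of it, in varying order; gear, bearing: front corners. Tray, mat and scale swap places (left, middle, right).
- mat: Grey ribbed rubber mat, 210 x 210 x 3 mm, fixed flat on the bench: the side area. Origin: centre of its underside; z up; top 3 mm above the bench. A part counts as on it when its axis is within 90 mm of the mat's centre along both mat axes (15 mm inside the edges).
- scale: Grey bench scale, fixed, with a square bright steel pan, 140 x 140 mm, its top 52 mm above the bench; the pan does not move. Origin: on the bench straight under the pan's centre; z up. The housing, 200 (x) x 160 (y) mm, 40 mm high, reaches 122 mm towards -x, where it has a small blank display.
- carburettor: Aluminium slide carburettor, 118 mm tall plus a thin 8 mm brass nipple, 0.45 kg, loose, standing on its float bowl (46 x 44 mm). Origin: centre of its underside; z up, x along the bore. Grip its round tower, centred over the origin: diameter 40 mm, 75 to 118 mm up (top 16 mm a black cap). Bore and flange: 69 mm along x, 58 mm along y, 35 to 73 mm up.
- liner: Cylinder liner, a dark grey cast-iron tube open at the top, 104 mm tall, outside 54 mm, wall 3.5 mm, with a foot flange 58 mm in diameter and 7 mm high; 0.5 kg, loose, standing flange down. Origin: centre of its underside; z up along the tube's axis. Grip it across the outside near the top.
- starter: Small starter motor, a black cylinder with bright end bands, diameter 50 mm up to 92 mm, then an aluminium nose cone (to 103 mm) and a small pinion (to 118 mm); 0.75 kg, loose, standing pinion up. A copper terminal sticks out 8 mm to -x, 22 mm up. Origin: centre of its underside; z up along its axis. Grip the cylinder near its upper end.
- piston: Aluminium piston, 54 mm in diameter, 46 mm tall, with three ring grooves and two shallow round valve reliefs in its flat crown; 0.16 kg, loose, standing crown up. Origin: centre of its underside; z up along its axis.
- bearing: Ball bearing, 47 mm in diameter, 14 mm high, lying flat in a front corner square of the tray, loose. Origin: centre of its underside. To be left alone.
- gear: Dark steel gear, 51 mm in diameter over the teeth, 16 mm high with a 4 mm hub on top, lying flat in the other front corner square, loose. Origin: centre of its underside. To be left alone.
- wrench: Steel wrench lying on the bench beyond the tray, mat and scale, roughly along world y, loose. Origin: on its underside at the middle; x along its length. To be left alone.
Mind the look-alikes: they are no part of the job. What is shaped like the carburettor but purple or turquoise is not meant.

How it is judged:
By the outcome, as a careful person would: the job done as asked, in the order asked, and still so for the second after the job is handed in, with the robot touching nothing.
It also fails if it takes over 144 s, if anything falls off the work surface, if the arm or the gripper's body presses on something with over 40 N, if the wrist force passes 120 N, or if a joint passes its speed limit or range.

## Working session

There is one attempt and no reset: what is moved stays moved. The work goes in short steps, Python scripts to look and compute and a shell command to move; the robot and the scene stay as the last step left them, time stands still between calls to the robot, and variables do not carry over. Pictures are saved under pics/ and viewed, at most 14 in all, crops included, and the job is handed in when it is done.

```bash
ls; mkdir -p pics; python3 - <<'E'
from station import manip, vision
import cv2,numpy as np
s=manip.observe();print(s)
for n in("top","side"):
    im,d=vision.get_image(n);cv2.imwrite(f"pics/{n}0.png",im[:,:,::-1]);np.save(f"pics/{n}0.npy",d)
    p=vision.camera_params(n);print(n,p)
E
```

```text
pics
{'t': 0.0, 'qpos': array([-1.19779568,  0.3838591 ,  0.04383692,  1.59959057, -0.0179189 ,
        1.16119713, -0.04989666]), 'qd': array([ 2.14768425e-04,  1.26854345e-03,  7.70340990e-05, -2.30924760e-04,
       -3.45042311e-04,  5.85122877e-05,  1.40663689e-03]), 'effort': array([ 8.22606580e-06, -4.33451378e+01,  1.02417357e+00, -2.49515963e+01,
        1.03782551e-02,  1.10722173e-02, -2.48536807e-06]), 'tool_pos': array([294.4108106 , 578.43410698, 229.86394835]), 'orientation': array([ 2.33196813e-01,  9.72428648e-01, -1.30751875e-03, -2.47862261e-04]), 'force': array([ 0.1669054 , -1.27993704,  0.85700508]), 'wrist_torque': array([0.02855485, 0.0117958 , 0.01175727]), 'finger_force': 0.0, 'finger_gap': 1.0004009408259245}
top {'camera_matrix': array([[477.86883092,   0.        , 271.62008846],
       [  0.        , 477.86883092, 211.50023079],
       [  0.        ,   0.        ,   1.        ]]), 'D': array([-0.01042435,  0.        ,  0.        ,  0.        ,  0.        ]), 'R': array([[ 0.01575033, -0.99986091,  0.00548547],
       [-0.99628781, -0.01615793, -0.08455478],
       [ 0.08463165, -0.00413334, -0.99640373]]), 't': array([ -65.29529586,  605.99612813, 1223.85818374])}
side {'camera_matrix': array([[412.69701553,   0.        , 284.57492251],
       [  0.        , 412.69701553, 211.8157287 ],
       [  0.        ,   0.        ,   1.        ]]), 'D': array([-0.08537349,  0.        ,  0.        ,  0.        ,  0.        ]), 'R': array([[ 0.96227425, -0.27187442,  0.01060955],
       [-0.18126401, -0.66967186, -0.72019647],
       [ 0.20290792,  0.69110339, -0.69368904]]), 't': array([-582.66771029,  100.81372624, 1207.03265811])}
```

View pics/top0.png

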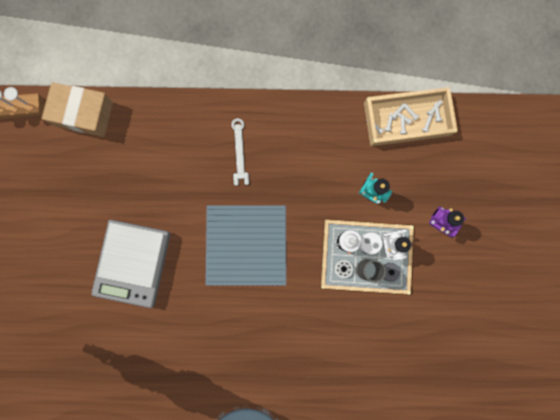

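View pics/side0.png

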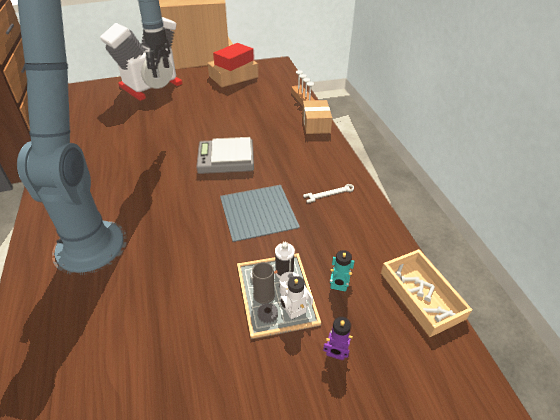

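```bash
cat > h.py <<'E'
from station import manip, vision
import cv2,numpy as np
def ray(n,uv,z,p=None):
    p=p or vision.camera_params(n)
    q=cv2.undistortPoints(np.array(uv,float).reshape(-1,1,2),p["camera_matrix"],np.array(p["D"])).reshape(-1,2)
    d=np.c_[q,np.ones(len(q))]@p["R"]; c=-p["R"].T@p["t"]
    return c+d*((np.broadcast_to(z,len(q))-c[2])/d[:,2])[:,None]
def proj(n,X,p=None):
    p=p or vision.camera_params(n)
    return cv2.projectPoints(np.array(X,float).reshape(-1,1,3),cv2.Rodrigues(p["R"])[0],p["t"],p["camera_matrix"],np.array(p["D"]))[0].reshape(-1,2)
def cloud(n,d,p=None):
    v,u=np.mgrid[:420,:560]; p=p or vision.camera_params(n)
    q=cv2.undistortPoints(np.c_[u.ravel(),v.ravel()].astype(float).reshape(-1,1,2),p["camera_matrix"],np.array(p["D"])).reshape(-1,2)
    X=np.c_[q,np.ones(len(q))]*d.reshape(-1,1)
    return ((X-p["t"])@p["R"]).reshape(420,560,3)
def local(X):  # world vector -> tool frame
    from scipy.spatial.transform import Rotation as R
    return R.from_quat(manip.observe()["orientation"]).inv().apply(X)
E
python3 - <<'E'
import cv2
from h import *
im=cv2.imread("pics/top0.png")
a=cv2.resize(im[170:300,310:470],None,fx=5,fy=4.6,interpolation=cv2.INTER_CUBIC)
a=cv2.resize(im[210:302,312:472],None,fx=5,fy=5,interpolation=cv2.INTER_CUBIC);cv2.imwrite("pics/c1.png",a)
b=cv2.resize(im[200:310,80:300],None,fx=3.6,fy=3.6,interpolation=cv2.INTER_CUBIC);cv2.imwrite("pics/c2.png",b)
E
```

```text
(no output)
```

View pics/c1.png

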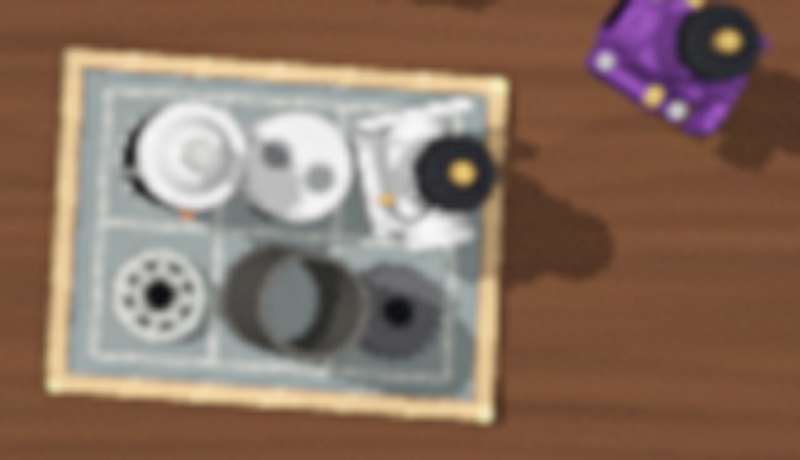

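View pics/c2.png

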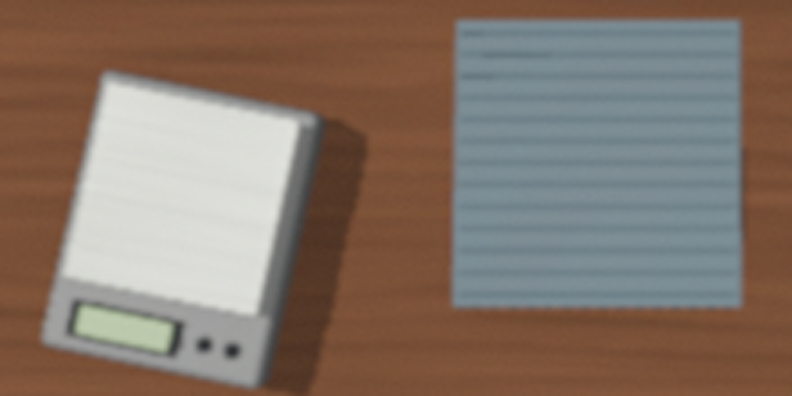

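The tray holds the starter (349,241), piston (372,243), silver carburettor (cap 403,245), bearing (344,269), liner (~370,270) and gear (391,272). Two parts could be taken for the carburettor: the turquoise one at (378,187) and the purple one at (450,220), both on the bench. I choose the silver one in the tray, and the crop confirms it. The mat is in the middle and the scale is on the left.

```bash
python3 - <<'E'
from h import *
from scipy.optimize import least_squares
np.set_printoptions(precision=1,suppress=True)
def fit(px,z,hx,hy,cx=0):
    W=ray("top",px,z)[:,:2]; L=np.array([[hx,hy],[hx,-hy],[-hx,-hy],[-hx,hy]])  # TL,TR,BR,BL
    W0=W.mean(0);L0=L
    H=((W-W0).T@L0); a=np.arctan2(H[1,0]-H[0,1],H[0,0]+H[1,1])
    return W0,a,np.linalg.norm(W-np.roll(W,1,0),axis=1)
c1=lambda p:np.array(p)/5+[312,210]
c2=lambda p:np.array(p)/3.6+[80,200]
t,a,e=fit(c1([[66,47],[508,78],[495,422],[48,392]]),12,89,116);print("tray",t,a,e)
R=np.array([[np.cos(a),-np.sin(a)],[np.sin(a),np.cos(a)]])
for n,l in dict(starter=[35,62],piston=[35,0],carb=[35,-62],liner=[-35,0],bear=[-35,62],gear=[-35,-62]).items(): print(n,t+R@l)
m=fit(c2([[456,19],[740,20],[742,306],[452,306]]),3,105,105);print("mat",m)
s=fit(c2([[103,78],[301,123],[261,316],[62,277]]),52,70,70);print("scale",s)
print("px: starter,piston,carb,bearing,gear",ray("top",c1([[203,152],[300,167],[455,173],[158,295],[398,310]]),[124,52,124,20,26]))
print("liner top guess",ray("top",c1([[308,302]]),110))
d=np.load("pics/top0.npy");C=cloud("top",d)
for n,l,zz,r in(("starter",[35,62],(85,105),35),("starter pin",[35,62],(119,140),35),("piston",[35,0],(45,58),34),("carbcap",[35,-62],(116,130),35),("liner",[-35,0],(105,118),42)):
    g=t+R@l; k=(np.hypot(*(C[...,:2]-g).transpose(2,0,1))<r)&(C[...,2]>zz[0])&(C[...,2]<zz[1])
    P=C[k]; 
    if len(P)<3: print(n,len(P));continue
    print(n,len(P),"z",np.median(P[:,2]),"minrect",cv2.minEnclosingCircle(P[:,:2].astype(np.float32)))
s=manip.observe();print(local([1,0,0]),local([0,1,0]))
E
```

```text
tray [ 492.9 -310.4] -0.050353602329774406 [180.9 234.4 180.3 234.2]
starter [ 531.  -250.3]
piston [ 527.9 -312.2]
carb [ 524.8 -374.1]
liner [ 458.  -308.7]
bear [ 461.1 -246.8]
gear [ 454.9 -370.6]
mat (array([519. ,  10.8]), np.float64(0.015434007437329455), array([210.5, 210.2, 209.9, 211.7]))
scale (array([488.1, 301.1]), np.float64(-0.1780546725405336), array([142.3, 144.6, 137.7, 143. ]))
px: starter,piston,carb,bearing,gear [[ 532.2 -250.6  124. ]
 [ 527.3 -312.7   52. ]
 [ 524.  -371.8  124. ]
 [ 460.2 -245.4   20. ]
 [ 454.6 -369.1   26. ]]
liner top guess [[ 460.9 -304.   110. ]]
starter 221 z 99.09192457526953 minrect ((532.653076171875, -248.47100830078125), 26.51190948486328)
starter pin 30 z 122.82364867943238 minrect ((532.3387451171875, -248.2080841064453), 8.784797668457031)
piston 351 z 51.75624408769579 minrect ((529.9672241210938, -314.20391845703125), 30.665138244628906)
carbcap 215 z 123.66091595352273 minrect ((524.7326049804688, -372.1981506347656), 20.18454360961914)
liner 108 z 109.57405970332998 minrect ((460.1445007324219, -305.72955322265625), 27.028600692749023)
[-0.9  0.5 -0. ] [ 0.5  0.9 -0. ]
```

```bash
cat > go.py <<'E'
# go.py x y z yaw : remaining shift in tool axes and turn to a tool-down target (yaw = world angle of tool -x)
import sys
from h import *
from scipy.spatial.transform import Rotation as R
x,y,z,w=map(float,sys.argv[1:5]); s=manip.observe(); r=R.from_quat(s["orientation"])
T=R.from_matrix(np.c_[[-np.cos(w),-np.sin(w),0],[-np.sin(w),np.cos(w),0],[0,0,-1]])
print("t %.1f"%s["t"],"pos",s["tool_pos"].round(1),"F",s["force"].round(1),"gap %.3f ff %.1f"%(s["finger_gap"],s["finger_force"]),"q",s["qpos"].round(2))
print("shift",r.inv().apply(np.array([x,y,z])-s["tool_pos"]).round(1),"turn",(r.inv()*T).as_rotvec().round(4))
E
python3 -m inch '[0,0,0,0,0,-0.14,0,0,0,0,0,-0.14,0,0,0,0,0,-0.14,0,0,0,0,0,0]'; python3 go.py 524.5 -372 230 -0.05
```

```text
t: 0.6
tool_pos: [294.7, 578.8, 230.6]
orientation: [0.026, 1.0, -0.001, -0.0]
force: [-0.5, -0.4, 0.3]
finger_gap: 1.001
finger_force: 0.0
t 0.6 pos [294.7 578.8 230.6] F [-0.5 -0.4  0.3] gap 1.001 ff 0.0 q [-1.14  0.38 -0.03  1.6   0.01  1.16  0.35]
shift [-279.3 -937.5    1.4] turn [-0.0012 -0.0007 -0.0024]
```

```bash
R='python3 -m inch'
$R '[-14,-47,0,0,0,0,-14,-47,0,0,0,0,-14,-47,0,0,0,0,-14,-47,0,0,0,0,-14,-47,0,0,0,0]' >/dev/null
$R '[-14,-47,0,0,0,0,-14,-47,0,0,0,0,-14,-47,0,0,0,0,-14,-47,0,0,0,0,-14,-47,0,0,0,0]' >/dev/null
python3 go.py 524.5 -372 230 -0.05
```

```text
t 1.9 pos [410.9 101.2 231.3] F [ 0.5 -1.   0.3] gap 1.001 ff 0.0 q [-0.66 -0.07  0.31  2.12  0.03  1.09  1.16]
shift [-138.7 -466.4    1.1] turn [ 0.0006  0.0003 -0.0034]
```

```bash
R='python3 -m inch'
$R '[-14,-47,0,0,0,0,-14,-47,0,0,0,0,-14,-47,0,0,0,0,-14,-47,0,0,0,0,-14,-47,0,0,0,0]' >/dev/null
$R '[-14,-47,0,0,0,0,-14,-47,0,0,0,0,-14,-47,0,0,0,0,-14,-47,0,0,0,0,-13,-43,0,0,0,0]' >/dev/null
$R '[0,0,0,0,0,0,0,0,0,0,0,0]' >/dev/null
python3 go.py 524.5 -372 230 -0.05; python3 - <<'E'
from h import *
p=vision.camera_params("wrist");im,d=vision.get_image("wrist");cv2.imwrite("pics/w1.png",im[:,:,::-1])
np.set_printoptions(precision=1,suppress=True)
C=cloud("wrist",d,p)
X=dict(starter=[532.5,-249.5,124],piston=[528,-313,52],carb=[524.5,-372,124],liner=[460,-306,110])
for n,x in X.items():
    print(n,proj("wrist",x,p))
for n,z,r in(("starter",(91,100),32),("piston",(47,56),30),("carb",(117,128),30),("liner",(106,114),36)):
    k=(np.hypot(*(C[...,:2]-X[n][:2]).transpose(2,0,1))<r)&(C[...,2]>z[0])&(C[...,2]<z[1]); P=C[k]
    if len(P)>5: print(n,len(P),np.median(P[:,2]),cv2.minEnclosingCircle(P[:,:2].astype(np.float32)))
E
```

```text
t 3.4 pos [ 525.8 -368.7  230.7] F [0.1 0.8 0.1] gap 1.001 ff 0.0 q [-0.    0.44  0.72  1.64 -0.31  1.18  2.31]
shift [ 1.2 -3.3  0.7] turn [ 0.0014 -0.0009 -0.0019]
starter [[425.6 206.8]]
piston [[335.7 185.3]]
carb [[278.8 205. ]]
liner [[355.9 119.9]]
starter 1142 97.91271289334138 ((534.235107421875, -250.74278259277344), 26.69471549987793)
piston 1999 51.43282074254931 ((530.11279296875, -312.38665771484375), 27.270355224609375)
carb 1619 123.33557034006388 ((525.907958984375, -374.57330322265625), 19.9792537689209)
liner 918 109.15002213712361 ((461.15985107421875, -308.3321838378906), 26.92091941833496)
```

View pics/w1.png

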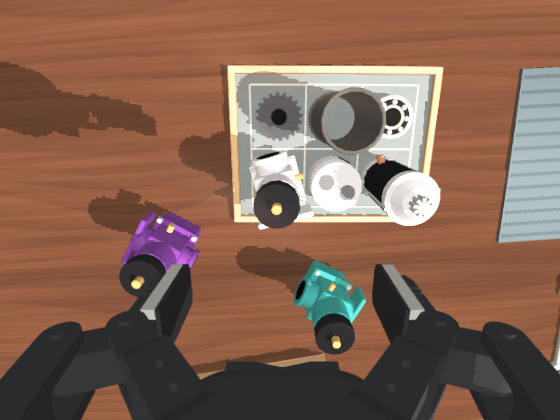

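The wrist view shows the silver carburettor in the tray (cap at 277,205), the piston (335,185), starter (408,200) and liner (350,120). The purple and turquoise ones stand outside the tray. I'll descend on the silver one.

```bash
R='python3 -m inch'
$R '[0.5,-4.6,40,0,0,0,0,0,40,0,0,0,0,0,40,0,0,0,0,0,23,0,0,0,0,0,0,0,0,0]' >/dev/null
python3 go.py 525.3 -373.3 86 -0.05
$R '[0,0,0,0,0,0,0,0,0,0,0,0,0,0,0,0,0,0,0,0,0,0,0,0,0,0,0,0,0,0]' 0 40 
$R '[0,0,0,0,0,0,0,0,0,0,0,0,0,0,0,0,0,0,0,0,0,0,0,0,0,0,0,0,0,0]' |tail -2
python3 go.py 525.3 -373.3 86 -0.05
```

```text
t 4.0 pos [ 524.6 -371.9   86.6] F [-0.2 -0.1 -0.2] gap 0.996 ff 0.0 q [ 0.07  0.61  0.63  1.74 -0.43  0.94  2.41]
shift [-0.8 -1.4  0.6] turn [ 0.0027 -0.0032  0.0007]
t: 4.65
tool_pos: [526.4, -374.7, 90.2]
orientation: [0.025, 1.0, -0.0, 0.001]
force: [-0.9, 1.1, 6.3]
finger_gap: 0.457
finger_force: 40.2
finger_gap: 0.456
finger_force: 40.2
t 5.3 pos [ 526.3 -374.7   90.1] F [-0.5  1.5  6.4] gap 0.456 ff 40.2 q [ 0.08  0.6   0.64  1.74 -0.43  0.94  2.41]
shift [1.1 1.3 4.1] turn [-0.0004  0.0025 -0.0008]
```

```bash
R='python3 -m inch'
$R '[0,0,-4,0,0,0,0,0,-10,0,0,0,0,0,-30,0,0,0,0,0,-40,0,0,0,0,0,-40,0,0,0]' 
$R '[0,0,-30,0,0,0,0,0,0,0,0,0]'
python3 go.py 575 -45 240 -0.05
```

```text
t: 5.9
tool_pos: [524.4, -373.9, 212.8]
orientation: [0.026, 1.0, 0.0, -0.001]
force: [0.4, 0.1, -3.0]
finger_gap: 0.457
finger_force: 41.0
t: 6.15
tool_pos: [526.3, -375.9, 245.2]
orientation: [0.026, 1.0, -0.002, 0.003]
force: [0.6, 0.4, -3.4]
finger_gap: 0.461
finger_force: 41.3
t 6.2 pos [ 526.3 -375.9  245.2] F [ 0.6  0.4 -3.4] gap 0.461 ff 41.3 q [ 0.    0.44  0.73  1.62 -0.31  1.2   2.32]
shift [-31.6 333.    4.4] turn [-0.0031  0.0054 -0.0014]
```

```bash
R='python3 -m inch'
$R '[-2,20,0,0,0,0,-4,40,0,0,0,0,-4,44,0,0,0,0,-4,44,0,0,0,0,-4,44,0,0,0,0]' >/dev/null
$R '[-4,44,0,0,0,0,-4,44,0,0,0,0,-4,36,0,0,0,0,-2,17,0,0,0,0,0,0,0,0,0,0]' >/dev/null
python3 go.py 575 -45 100 -0.05
$R '[0,0,40,0,0,0,0,0,40,0,0,0,0,0,35,0,0,0,0,0,20,0,0,0,0,0,0,0,0,0]' 
python3 go.py 575 -45 87 -0.05
```

```text
t 7.4 pos [573.2 -41.1 240.7] F [ 0.6 -0.8 -4.9] gap 0.457 ff 41.4 q [-0.54  0.27  0.64  1.8  -0.17  1.14  1.68]
shift [ -2.4  -3.8 140.7] turn [-0.0002 -0.0029  0.0031]
t: 8.02
tool_pos: [572.4, -44.9, 105.8]
orientation: [0.026, 1.0, -0.001, -0.002]
force: [-0.5, 0.1, -3.8]
finger_gap: 0.46
finger_force: 41.3
t 8.0 pos [572.4 -44.9 105.8] F [-0.5  0.1 -3.8] gap 0.460 ff 41.3 q [-0.47  0.44  0.58  1.9  -0.3   0.89  1.78]
shift [-2.7  0.  18.8] turn [-0.0014 -0.0039 -0.0029]
```

```bash
R='python3 -m inch'
$R '[0,0,8,0,0,0,0,0,5,0,0,0,0,0,2,0,0,0,0,0,1,0,0,0,0,0,0,0,0,0]' |egrep 'pos|^force'
for i in 1; do $R '[0,0,1,0,0,0,0,0,0,0,0,0]' |egrep 'pos|^force'; done
$R '[0,0,1,0,0,0,0,0,0,0,0,0]' |egrep 'pos|^force'
$R '[0,0,1,0,0,0,0,0,0,0,0,0]' |egrep 'pos|^force'
```

```text
tool_pos: [574.2, -43.2, 91.4]
force: [-0.8, -0.2, -3.5]
tool_pos: [574.1, -43.2, 90.3]
force: [-0.9, 0.1, -3.8]
tool_pos: [574.0, -43.3, 89.2]
force: [0.2, 0.4, -3.4]
tool_pos: [574.0, -43.3, 88.2]
force: [1.1, -0.0, -3.9]
```

```bash
R='python3 -m inch'
for i in 1; do
$R '[0,0,1,0,0,0,0,0,0,0,0,0]' |egrep 'pos|^force'
$R '[0,0,1,0,0,0,0,0,0,0,0,0]' |egrep 'pos|^force'
$R '[0,0,1,0,0,0,0,0,0,0,0,0]' |egrep 'pos|^force'; done
```

```text
tool_pos: [574.1, -43.3, 87.3]
force: [0.2, 0.1, -4.2]
tool_pos: [574.5, -43.3, 87.2]
force: [-1.7, 0.5, 4.4]
tool_pos: [574.7, -43.3, 87.2]
force: [-4.3, 0.9, 9.9]
```

```bash
R='python3 -m inch'
$R '[0,0,-1,0,0,0,0,0,0,0,0,0]' |egrep 'pos|^force'
$R '[0,0,0,0,0,0,0,0,0,0,0,0,0,0,0,0,0,0]' 75 |egrep 'pos|^force|gap'
$R '[0,0,-10,0,0,0,0,0,-40,0,0,0,0,0,-50,0,0,0,0,0,-50,0,0,0,0,0,0,0,0,0]' 100 |egrep 'pos|^force'
python3 go.py 533.5 -250 220 -0.05
```

```text
tool_pos: [574.5, -43.3, 87.2]
force: [-3.2, 0.0, 6.9]
tool_pos: [574.2, -43.3, 86.1]
force: [1.3, 1.2, -0.0]
finger_gap: 0.752
tool_pos: [578.0, -44.1, 242.2]
force: [0.1, -0.0, 0.4]
t 11.4 pos [578.  -44.1 242.2] F [ 0.1 -0.   0.4] gap 1.002 ff 0.0 q [-0.55  0.27  0.65  1.79 -0.18  1.13  1.68]
shift [  34.1 -207.9   21.5] turn [ 0.0017  0.0115 -0.0014]
```

```bash
R='python3 -m inch'
$R '[6,-40,0,0,0,0,7,-44,0,0,0,0,7,-44,0,0,0,0,7,-44,0,0,0,0,6,-36,0,0,0,0]' >/dev/null
$R '[0,0,0,0,0,0]' >/dev/null
python3 go.py 533.5 -250 67 -0.05
```

```text
t 12.2 pos [ 527.9 -254.   236. ] F [ 0.2  1.2 -0.5] gap 0.999 ff 0.0 q [-0.24  0.31  0.74  1.78 -0.23  1.14  2.09]
shift [ -5.5   4.7 169. ] turn [-0.0021 -0.0013 -0.0089]
```

```bash
python3 - <<'E'
from h import *
im,d=vision.get_image("side");cv2.imwrite("pics/s2.png",cv2.resize(im[150:360,180:380,::-1],None,fx=2.8,fy=2.8))
E
```

```text
(no output)
```

View pics/s2.png

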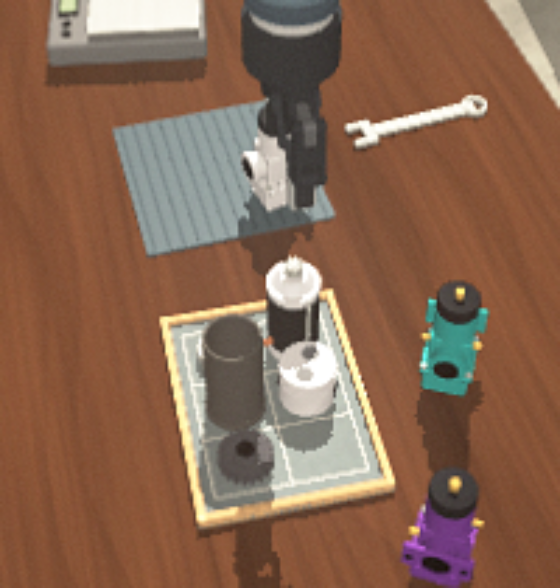

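The carburettor stands upright on the mat (265,170), and the tray otherwise looks undisturbed.

```bash
R='python3 -m inch'
$R '[-5.5,4.7,40,0,0,0,0,0,45,0,0,0,0,0,40,0,0,0,0,0,30,0,0,0,0,0,10,0,0,0]' >/dev/null
$R '[0,0,2,0,0,0,0,0,0,0,0,0]' >/dev/null
python3 go.py 533.5 -250 67 -0.05
```

```text
t 13.1 pos [ 537.5 -245.    70.5] F [-0.1 -0.1 -0.1] gap 1.001 ff 0.0 q [-0.14  0.54  0.63  1.89 -0.41  0.85  2.21]
shift [ 3.8 -5.2  3.5] turn [-0.0004  0.0022 -0.0002]
```

```bash
R='python3 -m inch'
$R '[3.8,-5.2,2,0,0,0,0,0,0,0,0,0]' >/dev/null
python3 go.py 533.5 -250 67 -0.05
$R '[0,0,0,0,0,0,0,0,0,0,0,0,0,0,0,0,0,0,0,0,0,0,0,0,0,0,0,0,0,0]' 0 50 |egrep 'pos|^force|gap'
$R '[0,0,0,0,0,0,0,0,0,0,0,0]' |egrep 'pos|^force|gap'
```

```text
t 13.3 pos [ 532.  -251.1   68.1] F [0.2 0.1 0.2] gap 1.001 ff 0.0 q [-0.13  0.54  0.63  1.89 -0.41  0.84  2.23]
shift [-1.5  1.2  1.1] turn [-0.0007  0.001  -0.0024]
tool_pos: [532.8, -249.8, 67.7]
force: [-0.2, 1.4, 3.6]
finger_gap: 0.566
tool_pos: [532.8, -249.8, 67.7]
force: [-0.3, 0.9, 4.5]
finger_gap: 0.572
```

```bash
R='python3 -m inch'
$R '[0,0,-4,0,0,0,0,0,-10,0,0,0,0,0,-30,0,0,0,0,0,-40,0,0,0,0,0,-40,0,0,0]' >/dev/null
$R '[0,0,-35,0,0,0,0,0,0,0,0,0,0,0,0,0,0,0]' |egrep 'pos|^force|gap'
python3 go.py 572 75 230 -0.05
```

```text
tool_pos: [530.6, -249.1, 224.1]
force: [-0.5, 0.5, -7.7]
finger_gap: 0.571
t 15.2 pos [ 530.6 -249.1  224.1] F [-0.5  0.5 -7.7] gap 0.571 ff 53.9 q [-0.24  0.33  0.74  1.79 -0.24  1.12  2.1 ]
shift [-24.9 325.8  -5.5] turn [ 0.0014 -0.0038 -0.0009]
```

```bash
R='python3 -m inch'
$R '[-2,20,-5,0,0,0,-3,40,0,0,0,0,-3,44,0,0,0,0,-3,44,0,0,0,0,-3,44,0,0,0,0]' >/dev/null
$R '[-3,44,0,0,0,0,-3,44,0,0,0,0,-3,30,0,0,0,0,-2,16,0,0,0,0,0,0,0,0,0,0]' >/dev/null
python3 go.py 572 75 80 -0.05
$R '[0,0,40,0,0,0,0,0,40,0,0,0,0,0,35,0,0,0,0,0,20,0,0,0,0,0,0,0,0,0]' >/dev/null
python3 go.py 572 75 64.7 -0.05
```

```text
t 16.4 pos [572.7  75.3 229.4] F [ 0.2 -0.6 -6.7] gap 0.570 ff 53.8 q [-0.71  0.28  0.6   1.8  -0.17  1.12  1.47]
shift [  0.2  -0.2 149.4] turn [-0.0014 -0.0031  0.0016]
t 17.1 pos [572.2  72.5  94.7] F [ 0.5 -0.  -7. ] gap 0.572 ff 53.6 q [-0.64  0.45  0.54  1.9  -0.3   0.87  1.57]
shift [ 0.2  2.6 30. ] turn [-0.0022 -0.0039 -0.0028]
```

```bash
R='python3 -m inch'
$R '[0,0,15,0,0,0,0,0,8,0,0,0,0,0,3,0,0,0,0,0,1,0,0,0,0,0,0,0,0,0]' |egrep 'pos|^force'
$R '[0,0,1,0,0,0,0,0,0,0,0,0]' |egrep 'pos|^force'
$R '[0,0,1,0,0,0,0,0,0,0,0,0]' |egrep 'pos|^force'
$R '[0,0,1,0,0,0,0,0,0,0,0,0]' |egrep 'pos|^force'
```

```text
tool_pos: [574.1, 74.5, 69.6]
force: [0.5, -0.4, -5.8]
tool_pos: [573.8, 74.5, 68.4]
force: [-0.2, 0.1, -5.8]
tool_pos: [573.7, 74.4, 67.2]
force: [-0.1, -0.1, -6.4]
tool_pos: [573.6, 74.4, 66.1]
force: [0.1, -0.6, -5.9]
```

```bash
R='python3 -m inch'
$R '[0,0,1,0,0,0,0,0,0,0,0,0]' |egrep 'pos|^force'
$R '[0,0,1,0,0,0,0,0,0,0,0,0]' |egrep 'pos|^force'
$R '[0,0,0.5,0,0,0,0,0,0,0,0,0]' |egrep 'pos|^force'
```

```text
tool_pos: [573.7, 74.4, 65.2]
force: [-0.3, -1.0, -6.8]
tool_pos: [574.0, 74.4, 64.8]
force: [-2.0, -0.3, -2.1]
tool_pos: [574.1, 74.4, 64.7]
force: [-3.7, -0.1, 4.3]
```

```bash
R='python3 -m inch'
$R '[0,0,0,0,0,0,0,0,0,0,0,0,0,0,0,0,0,0]' 78 |egrep 'pos|^force|gap'
$R '[0,0,-10,0,0,0,0,0,-40,0,0,0,0,0,-50,0,0,0,0,0,-50,0,0,0,0,0,-10,0,0,0]' 100 |egrep 'pos|^force'
$R '[0,0,0,0,0,0]' >/dev/null
python3 go.py 460.7 -307 220 -0.05
```

```text
tool_pos: [574.4, 74.5, 64.0]
force: [0.7, -0.6, 0.5]
finger_gap: 0.78
tool_pos: [577.0, 74.3, 229.0]
force: [-0.2, 0.0, -0.1]
t 20.3 pos [574.3  74.5 224.9] F [-0.1  0.  -0.2] gap 1.002 ff 0.0 q [-0.71  0.29  0.61  1.8  -0.18  1.1   1.48]
shift [  94.1 -386.8    4.2] turn [ 0.0012  0.002  -0.0008]
```

```bash
R='python3 -m inch'
$R '[5,-20,0,0,0,0,10,-42,0,0,0,0,11,-44,0,0,0,0,11,-44,0,0,0,0,11,-44,0,0,0,0]' >/dev/null
$R '[11,-44,0,0,0,0,11,-44,0,0,0,0,10,-44,0,0,0,0,9,-40,0,0,0,0,5,-21,0,0,0,0]' >/dev/null
$R '[0,0,0,0,0,0,0,0,0,0,0,0]' >/dev/null
python3 go.py 460.7 -307 77 -0.05
```

```text
t 21.8 pos [ 459.5 -306.2  222.5] F [0.7 0.9 1.7] gap 1.000 ff 0.0 q [-0.19  0.27  0.82  1.87 -0.22  1.1   2.23]
shift [ -1.6  -0.9 145.5] turn [ 0.0015 -0.0023 -0.0005]
```

```bash
R='python3 -m inch'
$R '[-1,-1,40,0,0,0,0,0,40,0,0,0,0,0,35,0,0,0,0,0,20,0,0,0,0,0,0,0,0,0]' >/dev/null
$R '[0,0,5,0,0,0,0,0,4,0,0,0,0,0,0,0,0,0]' >/dev/null
python3 go.py 460.7 -307 77 -0.05
```

```text
t 22.8 pos [ 461.5 -308.5   80.2] F [ 0.3 -0.1 -0.7] gap 0.998 ff 0.0 q [-0.07  0.48  0.71  1.97 -0.42  0.84  2.39]
shift [0.9 1.5 3.2] turn [-0.0001  0.0009 -0.0007]
```

```bash
R='python3 -m inch'
$R '[0.5,1,2.5,0,0,0,0,0,0,0,0,0,0,0,0,0,0,0]' >/dev/null
python3 go.py 460.7 -307 77 -0.05
$R '[0,0,0,0,0,0,0,0,0,0,0,0,0,0,0,0,0,0,0,0,0,0,0,0,0,0,0,0,0,0]' 0 40 |egrep 'pos|^force|gap'
$R '[0,0,0,0,0,0,0,0,0,0,0,0]' |egrep 'pos|^force|gap'
```

```text
t 23.2 pos [ 460.8 -307.4   77.3] F [-0.4  0.5  0.3] gap 0.999 ff 0.0 q [-0.07  0.48  0.71  1.97 -0.42  0.83  2.39]
shift [0.1 0.4 0.3] turn [-0.      0.0001 -0.0008]
tool_pos: [460.9, -307.2, 77.6]
force: [-1.1, 1.7, 5.5]
finger_gap: 0.618
tool_pos: [460.9, -307.3, 77.6]
force: [-1.2, 0.7, 6.0]
finger_gap: 0.616
```

```bash
R='python3 -m inch'
$R '[0,0,-4,0,0,0,0,0,-10,0,0,0,0,0,-30,0,0,0,0,0,-35,0,0,0,0,0,0,0,0,0]' |egrep 'pos|^force|gap'
$R '[0,20,0,0,0,0,0,40,0,0,0,0,0,44,0,0,0,0,0,44,0,0,0,0,0,44,0,0,0,0]' >/dev/null
$R '[0,44,0,0,0,0,0,44,0,0,0,0,0,30,0,0,0,0,0,12,0,0,0,0,0,0,0,0,0,0]' >/dev/null
python3 go.py 458 15 74.6 -0.05
```

```text
tool_pos: [462.7, -309.1, 158.8]
force: [0.3, -0.3, -5.8]
finger_gap: 0.614
t 25.9 pos [476.3  14.1 155.3] F [-0.7 -1.1 -6. ] gap 0.619 ff 44.3 q [-0.74  0.16  0.68  2.1  -0.13  0.92  1.53]
shift [18.1  0.1 80.7] turn [-0.0012 -0.0017  0.0005]
```

```bash
R='python3 -m inch'
$R '[10,0,30,0,0,0,6,0,25,0,0,0,0,0,12,0,0,0,0,0,5,0,0,0,0,0,0,0,0,0]' |egrep 'pos|^force'
$R '[0,0,1,0,0,0,0,0,1,0,0,0,0,0,0,0,0,0]' |egrep 'pos|^force'
$R '[0,0,1,0,0,0,0,0,1,0,0,0,0,0,0,0,0,0]' |egrep 'pos|^force'
python3 go.py 458 15 74.6 -0.05
```

```text
tool_pos: [462.1, 14.4, 84.7]
force: [-0.1, -0.0, -5.1]
tool_pos: [461.3, 15.2, 82.5]
force: [0.6, -0.7, -4.9]
tool_pos: [461.0, 15.0, 80.1]
force: [-0.4, -0.1, -5.2]
t 27.3 pos [461.   15.   80.1] F [-0.4 -0.1 -5.2] gap 0.619 ff 44.3 q [-0.7   0.28  0.64  2.18 -0.25  0.75  1.63]
shift [ 3.  -0.2  5.5] turn [-0.0001 -0.0003 -0.0006]
```

```bash
R='python3 -m inch'
$R '[0,0,2,0,0,0,0,0,1.5,0,0,0,0,0,0,0,0,0]' |egrep 'pos|^force'
$R '[0,0,1,0,0,0,0,0,0,0,0,0]' |egrep 'pos|^force'
$R '[0,0,1,0,0,0,0,0,0,0,0,0]' |egrep 'pos|^force'
$R '[0,0,0.5,0,0,0,0,0,0,0,0,0]' |egrep 'pos|^force'
```

```text
tool_pos: [460.9, 15.0, 76.6]
force: [-0.4, -1.1, -5.6]
tool_pos: [461.1, 15.0, 75.7]
force: [-0.1, 0.5, -5.7]
tool_pos: [461.0, 15.0, 74.7]
force: [-0.7, 0.3, -5.5]
tool_pos: [461.2, 15.0, 74.6]
force: [-1.4, 0.3, -0.6]
```

```bash
R='python3 -m inch'
$R '[0,0,0,0,0,0,0,0,0,0,0,0,0,0,0,0,0,0]' 85 |egrep 'pos|^force|gap'
$R '[0,0,-10,0,0,0,0,0,-40,0,0,0,0,0,-40,0,0,0,0,0,0,0,0,0]' 100 |egrep 'pos|^force'
$R '[-2,-20,0,0,0,0,-6,-42,0,0,0,0,-6,-44,0,0,0,0,-6,-44,0,0,0,0,-6,-44,0,0,0,0]' >/dev/null
$R '[-6,-44,0,0,0,0,-6,-44,0,0,0,0,-6,-30,0,0,0,0,-6,-16,0,0,0,0,0,0,0,0,0,0]' >/dev/null
python3 - <<'E'
from h import *
im,d=vision.get_image("side");cv2.imwrite("pics/s3.png",cv2.resize(im[150:360,180:380,::-1],None,fx=2.8,fy=2.8))
im,d=vision.get_image("wrist");p=vision.camera_params("wrist");C=cloud("wrist",d,p)
k=(np.hypot(*(C[...,:2]-[529.5,-312.8]).transpose(2,0,1))<30)&(abs(C[...,2]-51)<5);P=C[k]
print(len(P),cv2.minEnclosingCircle(P[:,:2].astype(np.float32)) if len(P)>5 else 0)
E
python3 go.py 529 -313 22 -0.05
```

```text
tool_pos: [461.8, 15.1, 74.7]
force: [0.0, 0.1, -0.8]
finger_gap: 0.849
tool_pos: [464.4, 15.4, 168.0]
force: [-0.5, 0.6, 0.4]
2721 ((530.3399658203125, -311.42236328125), 27.27543067932129)
t 30.7 pos [ 494.5 -313.4  163.7] F [ 0.7 -0.5  0.2] gap 1.002 ff 0.0 q [-0.16  0.43  0.81  1.85 -0.36  1.02  2.32]
shift [-34.6   1.9 141.6] turn [ 0.0016 -0.0011  0.0007]
```

View pics/s3.png

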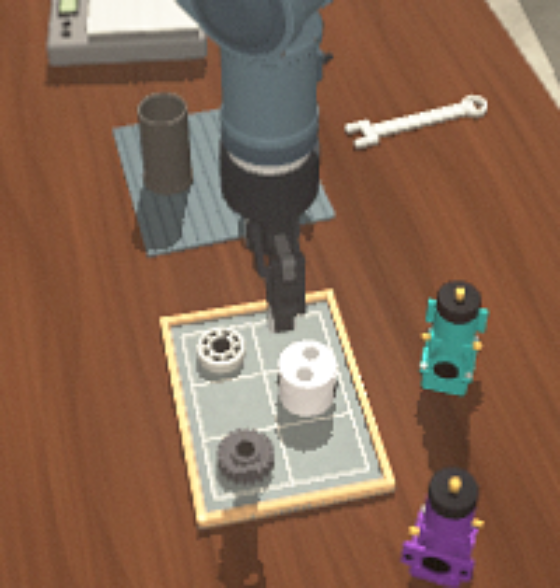

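The liner (165,140) stands upright on the mat, and the piston (307,375) is free with the bearing and gear undisturbed.

```bash
R='python3 -m inch'
$R '[-20,1,20,0,0,0,-14.6,1,30,0,0,0,0,0,40,0,0,0,0,0,25,0,0,0,0,0,0,0,0,0]' >/dev/null
$R '[0,0,12,0,0,0,0,0,6,0,0,0,0,0,0,0,0,0]' >/dev/null
python3 go.py 529.5 -312.5 22 -0.05
```

```text
t 31.7 pos [ 529.1 -314.7   31.4] F [-0.1 -0.2 -0.2] gap 1.000 ff 0.0 q [-0.05  0.66  0.67  1.84 -0.54  0.83  2.41]
shift [-0.3  2.2  9.4] turn [ 0.0002  0.     -0.0007]
```

```bash
R='python3 -m inch'
$R '[0,1.5,6,0,0,0,0,0,3,0,0,0,0,0,0,0,0,0]' |egrep 'pos|^force'
$R '[0,0,0,0,0,0,0,0,0,0,0,0,0,0,0,0,0,0,0,0,0,0,0,0,0,0,0,0,0,0]' 0 30 |egrep 'pos|^force|gap'
$R '[0,0,0,0,0,0,0,0,0,0,0,0]' |egrep 'pos|^force|gap'
$R '[0,0,-4,0,0,0,0,0,-10,0,0,0,0,0,-40,0,0,0,0,0,-45,0,0,0,0,0,-45,0,0,0]' |egrep 'pos|^force|gap'
$R '[0,0,-40,0,0,0,0,0,-30,0,0,0,0,0,0,0,0,0]' |egrep 'pos|^force|gap'
python3 go.py 488 301 230 -0.05
```

```text
tool_pos: [528.9, -313.2, 21.9]
force: [0.6, 0.5, -0.6]
tool_pos: [529.5, -313.5, 22.7]
force: [-0.2, 1.1, 4.3]
finger_gap: 0.624
tool_pos: [529.5, -313.5, 22.6]
force: [0.4, 0.7, 4.1]
finger_gap: 0.624
tool_pos: [528.4, -313.2, 167.4]
force: [0.5, -0.5, -0.5]
finger_gap: 0.619
tool_pos: [530.3, -314.8, 239.2]
force: [-0.1, -1.2, -2.2]
finger_gap: 0.62
t 33.9 pos [ 530.3 -314.8  239.2] F [-0.1 -1.2 -2.2] gap 0.620 ff 32.2 q [-0.19  0.4   0.84  1.71 -0.33  1.17  2.26]
shift [ 73.9 612.8   7.5] turn [-0.002   0.0055 -0.0014]
```

```bash
R='python3 -m inch'
$R '[3,25,0,0,0,0,5,44,0,0,0,0,5,44,0,0,0,0,5,44,0,0,0,0,5,44,0,0,0,0]' >/dev/null
$R '[5,44,0,0,0,0,5,44,0,0,0,0,5,44,0,0,0,0,5,44,0,0,0,0,5,44,0,0,0,0]' >/dev/null
$R '[5,44,0,0,0,0,5,44,0,0,0,0,5,36,0,0,0,0,3,20,0,0,0,0,0,0,0,0,0,0]' >/dev/null
python3 go.py 488 301 68.7 -0.05
python3 - <<'E'
from h import *
p=vision.camera_params("wrist");im,d=vision.get_image("wrist");cv2.imwrite("pics/w4.png",im[:,:,::-1]);C=cloud("wrist",d,p)
k=(abs(C[...,2]-52)<4)&(np.hypot(*(C[...,:2]-[488,301]).transpose(2,0,1))<115);P=C[k][:,:2].astype(np.float32)
print(len(P),cv2.minAreaRect(P))
d=np.load("pics/top0.npy");C=cloud("top",d)
k=(abs(C[...,2]-52)<4)&(np.hypot(*(C[...,:2]-[488,301]).transpose(2,0,1))<115);P=C[k][:,:2].astype(np.float32)
print(len(P),cv2.minAreaRect(P))
E
```

```text
t 35.8 pos [490.8 255.1 235. ] F [ 0.9 -0.  -1.7] gap 0.624 ff 32.3 q [-1.07  0.22  0.58  1.85 -0.13  1.11  1.09]
shift [  4.7  46.  166.2] turn [-0.0019 -0.0017  0.0022]
15224 ((489.7080078125, 300.8330993652344), (140.376953125, 140.31594848632812), 79.36202239990234)
2770 ((470.5847473144531, 306.236328125), (141.43736267089844, 177.0735321044922), 79.32003784179688)
```

View pics/w4.png

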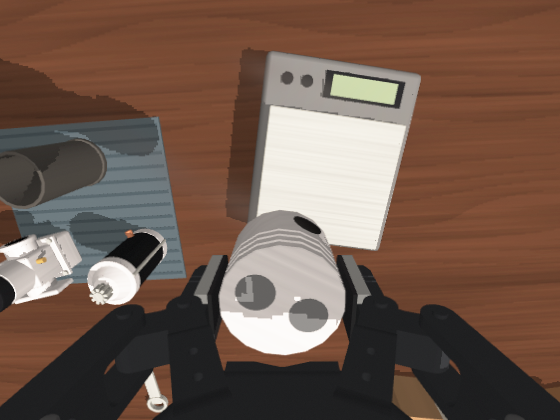

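The piston is held crown up (reliefs at 255,292 and 308,315). The carburettor, starter and liner all stand on the mat at the left, and the pan is clear.

```bash
R='python3 -m inch'
$R '[2,30,0,0,0,0,1.5,16,20,0,0,0,0,0,40,0,0,0,0,0,40,0,0,0,0,0,30,0,0,0]' >/dev/null
$R '[0,0,10,0,0,0,0,0,5,0,0,0,0,0,0,0,0,0]' >/dev/null
python3 go.py 489.2 301 68.7 -0.05
```

```text
t 36.9 pos [491.4 300.7  91.9] F [-0.5 -0.7 -1.4] gap 0.622 ff 32.3 q [-1.04  0.45  0.5   1.91 -0.28  0.85  1.13]
shift [ 2.2  0.2 23.2] turn [ 0.0008  0.0011 -0.001 ]
```

```bash
R='python3 -m inch'
$R '[2,0,10,0,0,0,0,0,6,0,0,0,0,0,3,0,0,0,0,0,1.5,0,0,0,0,0,0,0,0,0]' |egrep 'pos|^force'
$R '[0,0,1,0,0,0,0,0,0,0,0,0]' |egrep 'pos|^force'
$R '[0,0,1,0,0,0,0,0,0,0,0,0]' |egrep 'pos|^force'
$R '[0,0,1,0,0,0,0,0,0,0,0,0]' |egrep 'pos|^force'
```

```text
tool_pos: [488.8, 300.5, 70.7]
force: [0.2, 0.6, -1.9]
tool_pos: [488.8, 300.5, 69.8]
force: [-0.3, -0.3, -1.4]
tool_pos: [488.6, 300.5, 68.7]
force: [0.3, 0.2, -1.8]
tool_pos: [488.7, 300.5, 68.6]
force: [-2.9, -1.5, 5.7]
```

```bash
R='python3 -m inch'
$R '[0,0,0,0,0,0,0,0,0,0,0,0,0,0,0,0,0,0]' 85 |egrep 'pos|^force|gap'
$R '[0,0,-10,0,0,0,0,0,-40,0,0,0,0,0,-40,0,0,0,0,0,-40,0,0,0,0,0,0,0,0,0]' 100 |egrep 'pos|^force'
python3 go.py 461 15 200 -0.05
python3 - <<'E'
from h import *
p=vision.camera_params("wrist");im,d=vision.get_image("wrist");C=cloud("wrist",d,p)
k=(abs(C[...,2]-98)<4)&(np.hypot(*(C[...,:2]-[489,301]).transpose(2,0,1))<60);P=C[k]
print(len(P),cv2.minEnclosingCircle(P[:,:2].astype(np.float32)),np.median(P[:,2]))
E
```

```text
tool_pos: [488.8, 300.6, 67.6]
force: [-0.6, -0.1, 0.3]
finger_gap: 0.848
tool_pos: [491.8, 302.0, 202.6]
force: [0.0, -0.3, -0.1]
t 39.2 pos [491.8 302.  202.6] F [ 0.  -0.3 -0.1] gap 1.003 ff 0.0 q [-1.1   0.3   0.56  1.84 -0.18  1.05  1.05]
shift [  16.1 -288.2    0.6] turn [ 0.0066  0.0068 -0.0012]
3182 ((489.5564270019531, 299.3302917480469), 27.131437301635742) 97.48255922700464
```

```bash
R='python3 -m inch'
$R '[2,-30,0,0,0,0,2,-44,0,0,0,0,2,-44,0,0,0,0,2,-44,0,0,0,0,3,-44,0,0,0,0]' >/dev/null
$R '[2,-44,0,0,0,0,2,-25,0,0,0,0,0,-13,0,0,0,0,0,0,0,0,0,0,0,0,0,0,0,0]' >/dev/null
python3 go.py 461.3 15 74.6 -0.05
```

```text
t 40.5 pos [459.2  15.  197.5] F [-0.1 -0.7  0.5] gap 0.998 ff 0.0 q [-0.85  0.05  0.75  2.1  -0.04  1.01  1.45]
shift [-2.200e+00  1.000e-01  1.229e+02] turn [-0.0001 -0.0004  0.0013]
```

```bash
R='python3 -m inch'
$R '[-2,0,30,0,0,0,0,0,35,0,0,0,0,0,30,0,0,0,0,0,12,0,0,0,0,0,5,0,0,0]' >/dev/null
$R '[0,0,3,0,0,0,0,0,2,0,0,0,0,0,0,0,0,0]' >/dev/null
python3 go.py 461.3 15 74.6 -0.05
```

```text
t 41.5 pos [461.6  13.7  81.3] F [-0.3  0.1  0.2] gap 0.996 ff 0.0 q [-0.75  0.29  0.71  2.19 -0.28  0.75  1.66]
shift [0.4 1.3 6.7] turn [ 0.0007  0.001  -0.0008]
```

```bash
R='python3 -m inch'
$R '[0,1,4,0,0,0,0,0,2,0,0,0,0,0,0,0,0,0]' |egrep 'pos|^force'
$R '[0,0,0,0,0,0,0,0,0,0,0,0,0,0,0,0,0,0,0,0,0,0,0,0,0,0,0,0,0,0]' 0 40 |egrep 'pos|^force|gap'
$R '[0,0,0,0,0,0,0,0,0,0,0,0]' |egrep 'pos|^force|gap'
$R '[0,0,-4,0,0,0,0,0,-10,0,0,0,0,0,-30,0,0,0,0,0,-40,0,0,0,0,0,0,0,0,0]' |egrep 'pos|^force|gap'
python3 go.py 460.9 -307.3 155 -0.05
```

```text
tool_pos: [461.0, 14.5, 74.6]
force: [0.3, -0.8, 0.0]
tool_pos: [461.4, 14.7, 75.1]
force: [-1.4, 1.5, 5.5]
finger_gap: 0.612
tool_pos: [461.4, 14.7, 75.1]
force: [-1.5, 0.7, 4.9]
finger_gap: 0.612
tool_pos: [463.9, 14.6, 161.4]
force: [1.7, 0.1, -5.9]
finger_gap: 0.612
t 43.4 pos [463.9  14.6 161.4] F [ 1.7  0.1 -5.9] gap 0.612 ff 44.4 q [-0.85  0.12  0.78  2.13 -0.11  0.92  1.52]
shift [ -13.4 -321.7    5.5] turn [ 0.0031  0.0071 -0.0011]
```

```bash
R='python3 -m inch'
$R '[0,-20,0,0,0,0,-1,-40,0,0,0,0,-1,-44,0,0,0,0,-2,-44,0,0,0,0,-2,-44,0,0,0,0]' >/dev/null
$R '[-2,-44,0,0,0,0,-2,-42,0,0,0,0,-2,-30,0,0,0,0,-1,-13,0,0,0,0,0,0,0,0,0,0]' >/dev/null
python3 go.py 460.9 -307.3 92 -0.05
```

```text
t 44.6 pos [ 456.8 -306.6  157.6] F [ 0.1 -0.1 -6.7] gap 0.617 ff 44.4 q [-0.22  0.38  0.88  1.94 -0.35  0.99  2.35]
shift [-4.2 -0.6 65.6] turn [ 0.0008 -0.0024 -0.0023]
```

```bash
R='python3 -m inch'
$R '[-4,0,25,0,0,0,0,0,25,0,0,0,0,0,10,0,0,0,0,0,5,0,0,0,0,0,0,0,0,0]' >/dev/null
$R '[0,0,2,0,0,0,0,0,1,0,0,0,0,0,0,0,0,0]'  >/dev/null
python3 go.py 460.9 -307.3 78.1 -0.05
```

```text
t 45.6 pos [ 461.9 -307.    91. ] F [-0.2  0.1 -5.8] gap 0.613 ff 44.5 q [-0.15  0.49  0.81  1.97 -0.46  0.87  2.42]
shift [ 1.  -0.3 12.9] turn [-0.      0.0003 -0.0009]
```

```bash
R='python3 -m inch'
$R '[1,0,5,0,0,0,0,0,3,0,0,0,0,0,1.5,0,0,0,0,0,1,0,0,0,0,0,0,0,0,0]' |egrep 'pos|^force'
$R '[0,0,1,0,0,0,0,0,0,0,0,0]' |egrep 'pos|^force'
$R '[0,0,1,0,0,0,0,0,0,0,0,0]' |egrep 'pos|^force'
```

```text
tool_pos: [460.9, -306.9, 80.2]
force: [0.6, 0.4, -5.2]
tool_pos: [460.9, -306.8, 79.3]
force: [-0.5, -1.4, -6.2]
tool_pos: [461.0, -306.9, 78.3]
force: [-0.0, -0.2, -5.1]
```

```bash
R='python3 -m inch'
$R '[0,0,0.8,0,0,0,0,0,0,0,0,0]' |egrep 'pos|^force'
$R '[0,0,0.3,0,0,0,0,0,0,0,0,0]' |egrep 'pos|^force'
$R '[0,0,0,0,0,0,0,0,0,0,0,0,0,0,0,0,0,0]' 85 |egrep 'pos|^force|gap'
$R '[0,0,-10,0,0,0,0,0,-40,0,0,0,0,0,-50,0,0,0,0,0,-50,0,0,0,0,0,0,0,0,0]' 100 |egrep 'pos|^force'
python3 go.py 574.5 -43.3 230 -0.05
```

```text
tool_pos: [461.3, -307.0, 78.3]
force: [-1.8, 1.5, 3.2]
tool_pos: [461.4, -307.0, 78.2]
force: [-2.1, 2.2, 6.2]
tool_pos: [461.1, -307.2, 77.2]
force: [0.8, 0.0, -0.1]
finger_gap: 0.851
tool_pos: [463.6, -309.5, 232.4]
force: [-0.5, -0.2, -0.3]
t 48.3 pos [ 463.6 -309.5  232.4] F [-0.5 -0.2 -0.3] gap 0.996 ff 0.0 q [-0.29  0.29  0.95  1.86 -0.26  1.11  2.28]
shift [-97.  271.6   2.5] turn [-0.0033  0.01   -0.0014]
```

```bash
R='python3 -m inch'
$R '[-8,20,0,0,0,0,-14,40,0,0,0,0,-15,42,0,0,0,0,-15,42,0,0,0,0,-15,42,0,0,0,0]' >/dev/null
$R '[-15,42,0,0,0,0,-10,28,0,0,0,0,-5,15,0,0,0,0,0,0,0,0,0,0,0,0,0,0,0,0]' >/dev/null
python3 go.py 574.5 -43.3 87 -0.05
```

```text
t 49.5 pos [570.7 -43.4 227.1] F [ 0.5 -0.5 -0.3] gap 0.999 ff 0.0 q [-0.7   0.31  0.84  1.82 -0.26  1.12  1.75]
shift [ -3.8   0.4 140.1] turn [-0.001  -0.0006 -0.0037]
```

```bash
R='python3 -m inch'
$R '[-3.5,0,35,0,0,0,0,0,40,0,0,0,0,0,32,0,0,0,0,0,15,0,0,0,0,0,0,0,0,0]' >/dev/null
$R '[0,0,5,0,0,0,0,0,2,0,0,0,0,0,0,0,0,0]' >/dev/null
python3 go.py 574.5 -43.3 87 -0.05
```

```text
t 50.5 pos [575.4 -41.2  98.7] F [ 0.3 -0.6  0.1] gap 0.996 ff 0.0 q [-0.6   0.5   0.74  1.91 -0.42  0.9   1.87]
shift [ 0.8 -2.2 11.7] turn [ 0.0003  0.001  -0.0005]
```

```bash
R='python3 -m inch'
$R '[0.5,-2,8,0,0,0,0,0,3,0,0,0,0,0,0,0,0,0]' |egrep 'pos|^force'
$R '[0,0,0,0,0,0,0,0,0,0,0,0,0,0,0,0,0,0,0,0,0,0,0,0,0,0,0,0,0,0]' 0 40 |egrep 'pos|^force|gap'
$R '[0,0,0,0,0,0,0,0,0,0,0,0]' |egrep 'pos|^force|gap'
$R '[0,0,-4,0,0,0,0,0,-10,0,0,0,0,0,-30,0,0,0,0,0,-40,0,0,0,0,0,-40,0,0,0]' |egrep 'pos|^force|gap'
$R '[0,0,-30,0,0,0,0,0,0,0,0,0]'  |egrep 'pos|^force|gap'
python3 go.py 526.3 -374.7 240 -0.05
```

```text
tool_pos: [573.9, -43.3, 86.6]
force: [-0.3, 0.3, -0.8]
tool_pos: [574.7, -43.1, 87.5]
force: [0.1, 0.4, 2.0]
finger_gap: 0.458
tool_pos: [574.7, -43.1, 87.5]
force: [-0.9, 0.9, 4.0]
finger_gap: 0.46
tool_pos: [573.5, -43.7, 211.8]
force: [0.7, 0.9, -3.8]
finger_gap: 0.458
tool_pos: [576.1, -44.1, 243.7]
force: [0.2, 0.0, -4.1]
finger_gap: 0.455
t 52.6 pos [576.1 -44.1 243.7] F [ 0.2  0.  -4.1] gap 0.455 ff 41.4 q [-0.71  0.31  0.86  1.8  -0.25  1.15  1.75]
shift [  32.8 -332.7    3.3] turn [ 0.0008  0.0058 -0.0015]
```

```bash
R='python3 -m inch'
$R '[2,-20,0,0,0,0,4,-40,0,0,0,0,4,-44,0,0,0,0,4,-44,0,0,0,0,4,-44,0,0,0,0]' >/dev/null
$R '[4,-44,0,0,0,0,4,-44,0,0,0,0,4,-36,0,0,0,0,2,-16,0,0,0,0,0,0,0,0,0,0]' >/dev/null
$R '[0,0,0,0,0,0]' >/dev/null
python3 go.py 526.3 -374.2 105 -0.05
```

```text
t 54.0 pos [ 526.4 -370.9  240.2] F [ 0.   0.1 -3.6] gap 0.455 ff 41.4 q [-0.1   0.49  0.88  1.63 -0.4   1.21  2.38]
shift [ -0.2  -3.7 135.2] turn [ 0.0026 -0.0009  0.0017]
```

```bash
R='python3 -m inch'
$R '[0,-3.5,35,0,0,0,0,0,40,0,0,0,0,0,35,0,0,0,0,0,18,0,0,0,0,0,0,0,0,0]' >/dev/null
$R '[0,0,0,0,0,0,0,0,0,0,0,0]'  >/dev/null
python3 go.py 526.3 -374.2 90.5 -0.05
```

```text
t 54.9 pos [ 526.6 -377.8  115.2] F [ 0.8 -0.1 -4. ] gap 0.455 ff 41.2 q [-0.03  0.62  0.79  1.73 -0.51  1.01  2.47]
shift [ 0.5  3.6 24.7] turn [-0.0018  0.0032 -0.0007]
```

```bash
R='python3 -m inch'
$R '[0.5,3.6,8,0,0,0,0,0,6,0,0,0,0,0,4,0,0,0,0,0,2,0,0,0,0,0,0,0,0,0]' >/dev/null
python3 go.py 526.3 -374.2 90.5 -0.05
$R '[0,0,1.5,0,0,0,0,0,0,0,0,0]' |egrep 'pos|^force'
$R '[0,0,1,0,0,0,0,0,0,0,0,0]' |egrep 'pos|^force'
```

```text
t 55.5 pos [ 524.9 -373.2   92.9] F [ 0.1 -0.6 -3.9] gap 0.457 ff 41.4 q [-0.02  0.65  0.77  1.74 -0.53  0.97  2.48]
shift [-1.4 -0.9  2.4] turn [-0.     -0.0004 -0.0009]
tool_pos: [525.1, -373.2, 91.7]
force: [-0.4, 0.6, -3.3]
tool_pos: [525.1, -373.1, 90.7]
force: [0.0, 0.2, -3.2]
```

```bash
R='python3 -m inch'
$R '[-1,-1,-0.5,0,0,0,0,0,0,0,0,0,0,0,0.5,0,0,0,0,0,0.5,0,0,0,0,0,0,0,0,0]' |egrep 'pos|^force'
$R '[0,0,0.8,0,0,0,0,0,0,0,0,0]' |egrep 'pos|^force'
```

```text
tool_pos: [526.2, -374.2, 90.6]
force: [0.2, 0.8, -0.5]
tool_pos: [526.3, -374.3, 90.5]
force: [-2.1, 3.0, 6.1]
```

```bash
R='python3 -m inch'
$R '[0,0,0,0,0,0,0,0,0,0,0,0,0,0,0,0,0,0]' 75 |egrep 'pos|^force|gap'
$R '[0,0,-10,0,0,0,0,0,-40,0,0,0,0,0,-50,0,0,0,0,0,-40,0,0,0,0,0,0,0,0,0]' 100 |egrep 'pos|^force'
python3 go.py 574.2 74.4 230 -0.05
```

```text
tool_pos: [526.1, -374.4, 89.3]
force: [0.1, -0.5, 0.9]
finger_gap: 0.75
tool_pos: [528.0, -376.8, 234.7]
force: [-0.3, 0.1, 0.3]
t 57.9 pos [ 528.  -376.8  234.7] F [-0.3  0.1  0.3] gap 0.998 ff 0.0 q [-0.1   0.49  0.88  1.64 -0.41  1.19  2.39]
shift [-23.  453.    2.8] turn [-0.0046  0.0083 -0.0013]
```

```bash
R='python3 -m inch'
$R '[-2,30,0,0,0,0,-2,44,0,0,0,0,-2,44,0,0,0,0,-2,44,0,0,0,0,-2,44,0,0,0,0]' >/dev/null
$R '[-2,44,0,0,0,0,-2,44,0,0,0,0,-2,44,0,0,0,0,-2,44,0,0,0,0,-2,40,0,0,0,0]' >/dev/null
$R '[-2,20,0,0,0,0,-1,11,0,0,0,0,0,0,0,0,0,0]' >/dev/null
python3 go.py 574.2 74.4 64 -0.05
```

```text
t 59.5 pos [572.   76.4 229.2] F [-0.6  0.5 -0.5] gap 0.999 ff 0.0 q [-0.89  0.32  0.83  1.81 -0.26  1.12  1.54]
shift [ -2.4  -1.7 165.2] turn [-0.0008 -0.0003 -0.0012]
```

```bash
R='python3 -m inch'
$R '[-2.4,-1.7,40,0,0,0,0,0,40,0,0,0,0,0,40,0,0,0,0,0,22,0,0,0,0,0,5,0,0,0]' >/dev/null
$R '[0,0,3,0,0,0,0,0,0,0,0,0]' >/dev/null
python3 go.py 574.2 74.4 64.5 -0.05
```

```text
t 60.4 pos [575.5  75.3  80.7] F [0.2 0.1 0.8] gap 0.998 ff 0.0 q [-0.77  0.53  0.71  1.91 -0.45  0.87  1.69]
shift [ 1.3 -1.  16.1] turn [ 0.0008  0.0023 -0.0009]
```

```bash
R='python3 -m inch'
$R '[1,-1,9,0,0,0,0,0,5,0,0,0,0,0,1.5,0,0,0,0,0,0,0,0,0]' |egrep 'pos|^force'
$R '[0,0,0,0,0,0,0,0,0,0,0,0,0,0,0,0,0,0,0,0,0,0,0,0,0,0,0,0,0,0]' 0 50 |egrep 'pos|^force|gap'
$R '[0,0,0,0,0,0,0,0,0,0,0,0]' |egrep 'pos|^force|gap'
$R '[0,0,-4,0,0,0,0,0,-10,0,0,0,0,0,-30,0,0,0,0,0,-40,0,0,0,0,0,-40,0,0,0]' |egrep 'pos|^force|gap'
$R '[0,0,-30,0,0,0,0,0,0,0,0,0]'  |egrep 'pos|^force|gap'
python3 go.py 532.8 -249.8 215 -0.05
```

```text
tool_pos: [573.2, 74.3, 63.7]
force: [-0.4, 0.3, -0.0]
tool_pos: [573.8, 74.5, 64.3]
force: [-0.8, 0.3, 3.4]
finger_gap: 0.568
tool_pos: [573.8, 74.5, 64.3]
force: [0.8, 0.9, 5.0]
finger_gap: 0.571
tool_pos: [571.5, 73.8, 187.8]
force: [0.7, -0.3, -6.0]
finger_gap: 0.57
tool_pos: [574.6, 73.9, 219.9]
force: [0.1, 0.2, -6.4]
finger_gap: 0.574
t 62.6 pos [574.6  73.9 219.9] F [ 0.1  0.2 -6.4] gap 0.574 ff 54.0 q [-0.89  0.34  0.83  1.82 -0.28  1.1   1.56]
shift [  25.2 -325.5    4.2] turn [ 0.0017  0.0045 -0.0014]
```

```bash
R='python3 -m inch'
$R '[2,-20,0,0,0,0,3,-40,0,0,0,0,3,-44,0,0,0,0,3,-44,0,0,0,0,3,-44,0,0,0,0]' >/dev/null
$R '[3,-44,0,0,0,0,3,-44,0,0,0,0,3,-29,0,0,0,0,2,-16,0,0,0,0,0,0,0,0,0,0]' >/dev/null
$R '[0,0,0,0,0,0]' >/dev/null
python3 go.py 532.3 -249.8 67.3 -0.05
```

```text
t 64.0 pos [ 532.  -246.8  216.9] F [-0.1  0.1 -6.4] gap 0.574 ff 53.8 q [-0.37  0.39  0.91  1.8  -0.34  1.12  2.18]
shift [ -0.6  -3.3 149.6] turn [ 0.0021 -0.0014  0.0015]
```

```bash
R='python3 -m inch'
$R '[0,-2,35,0,0,0,0,0,40,0,0,0,0,0,32,0,0,0,0,0,15,0,0,0,0,0,0,0,0,0]' >/dev/null
$R '[0,0,0,0,0,0,0,0,0,0,0,0]'  >/dev/null
python3 go.py 532.3 -249.8 67.3 -0.05
```

```text
t 64.9 pos [ 533.1 -251.6   97.6] F [ 0.2  0.5 -6.7] gap 0.574 ff 53.6 q [-0.26  0.54  0.8   1.88 -0.49  0.92  2.29]
shift [ 1.   1.8 30.3] turn [-0.0008  0.0033 -0.0007]
```

```bash
R='python3 -m inch'
$R '[0.5,1.8,12,0,0,0,0,0,8,0,0,0,0,0,4,0,0,0,0,0,2,0,0,0,0,0,0,0,0,0]' >/dev/null
python3 go.py 532.3 -249.8 67.3 -0.05
$R '[0,0,1,0,0,0,0,0,0,0,0,0]' |egrep 'pos|^force'
$R '[0,0,1,0,0,0,0,0,0,0,0,0]' |egrep 'pos|^force'
```

```text
t 65.5 pos [ 531.2 -249.3   69.7] F [-0.1 -0.7 -6.4] gap 0.576 ff 53.7 q [-0.24  0.58  0.77  1.9  -0.52  0.87  2.31]
shift [-1.1 -0.4  2.4] turn [-0.0002 -0.0002 -0.0009]
tool_pos: [531.4, -249.2, 69.0]
force: [-0.7, -0.2, -6.0]
tool_pos: [531.2, -249.1, 67.8]
force: [0.4, -0.4, -6.9]
```

```bash
R='python3 -m inch'
$R '[-1,-0.5,0,0,0,0,0,0,0.5,0,0,0,0,0,0,0,0,0]' |egrep 'pos|^force'
$R '[0,0,0.6,0,0,0,0,0,0,0,0,0]' |egrep 'pos|^force'
$R '[0,0,0.5,0,0,0,0,0,0,0,0,0]' |egrep 'pos|^force'
```

```text
tool_pos: [532.4, -249.8, 67.4]
force: [-0.1, 0.4, -5.9]
tool_pos: [532.5, -249.8, 67.4]
force: [-0.7, 1.0, -1.3]
tool_pos: [532.6, -249.9, 67.3]
force: [-2.5, 2.1, 5.9]
```

Release, retreat up and check.

```bash
R='python3 -m inch'
$R '[0,0,0,0,0,0,0,0,0,0,0,0,0,0,0,0,0,0]' 80 |egrep 'pos|^force|gap'
$R '[0,0,-10,0,0,0,0,0,-40,0,0,0,0,0,-50,0,0,0,0,0,-50,0,0,0,0,0,0,0,0,0]' 100 |egrep 'pos|^force'
$R '[5,40,0,0,0,0,5,44,0,0,0,0,5,44,0,0,0,0,5,44,0,0,0,0,0,40,0,0,0,0]' >/dev/null
$R '[0,20,0,0,0,0,0,0,0,0,0,0]' |egrep 'pos'
python3 - <<'E'
from h import *
im,d=vision.get_image("top");C=cloud("top",d);cv2.imwrite("pics/top9.png",cv2.resize(im[180:310,80:480,::-1],None,fx=2,fy=2,interpolation=cv2.INTER_CUBIC))
D=cloud("top",np.load("pics/top0.npy"))
for n,g,z,r in(("starter pin",[532,-250],(119,140),35),("carb",[525,-373],(116,130),35),("liner",[460,-307],(105,118),42),("piston",[489,300],(92,103),40)):
  for c in(D,C):
    k=(np.hypot(*(c[...,:2]-g).transpose(2,0,1))<r)&(c[...,2]>z[0])&(c[...,2]<z[1]);P=c[k]
    print(n,len(P),cv2.minEnclosingCircle(P[:,:2].astype(np.float32)) if len(P) else 0)
im,d=vision.get_image("side");cv2.imwrite("pics/s9.png",im[:,:,::-1])
E
```

```text
tool_pos: [532.7, -250.0, 66.4]
force: [1.1, -0.2, -0.2]
finger_gap: 0.799
tool_pos: [535.3, -252.2, 221.9]
force: [-0.5, -0.3, -0.1]
tool_pos: [523.6, -14.8, 215.6]
starter pin 30 ((532.3387451171875, -248.2080841064453), 8.784797668457031)
starter pin 34 ((533.1578369140625, -249.37722778320312), 8.770552635192871)
carb 215 ((524.7326049804688, -372.1981506347656), 20.18454360961914)
carb 213 ((524.5411987304688, -372.275146484375), 20.22601318359375)
liner 108 ((460.1445007324219, -305.72955322265625), 27.028600692749023)
liner 105 ((460.9059753417969, -304.87713623046875), 27.31509780883789)
piston 0 0
piston 387 ((488.19085693359375, 302.0656433105469), 27.690906524658203)
```

View pics/top9.png

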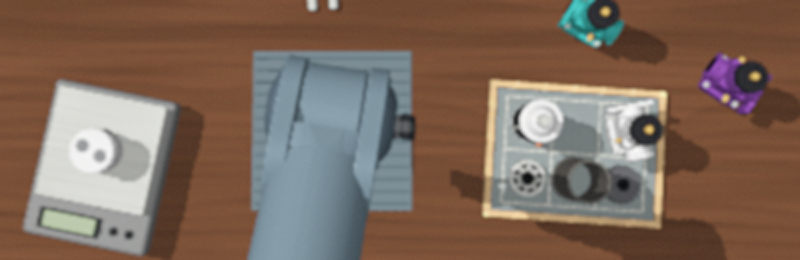

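View pics/s9.png

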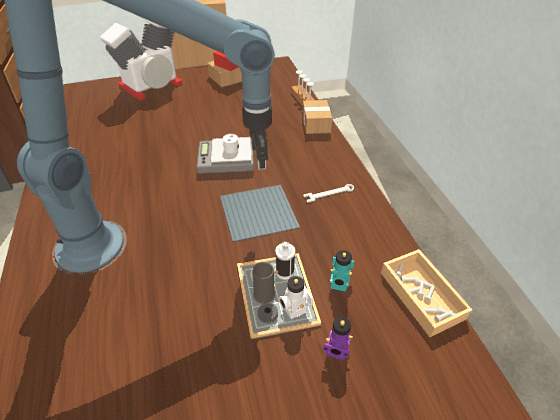

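The piston stands crown up in the middle of the pan (top view 92,150). All three parts are back in the tray within about 1.5 mm of where they stood, and nothing else has moved. I'm handing in.

```bash
python3 -c "
from station import manip
print(manip.observe()['t'],manip.close_job())"
```

```text
the job is handed in; nothing more can be done
68.875 None
```

The job is done and handed in at 68.9 s: the piston stands crown up in the middle of the scale's pan, and the carburettor, liner and starter are back upright within about 1.5 mm of where they stood.

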